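Load the bench dryer and shut its door

ROBOT

A 6-joint arm with a two-finger parallel gripper is mounted at the origin on the work surface. World frame = base frame: x ahead of the robot, y to its left, z up, the work surface at z = 0. Lengths are in m, angles in rad, forces in N, time in s.
With the tool pointing down it reaches from about 0.35 to 0.775 m from the base axis. Payload 5.5 kg.
Tool frame: the origin (TCP) lies at the very end of the fingers, on their centre line; the grasp point (between the pads) lies 19 mm behind it (r.grasp_offset is the distance from the TCP to the grasp point, in m); z points along the fingers, y is the line along which they close (so a half turn about z gives the same grasp; the last joint's range is limited). The gripper opens to 85 mm and grips with 20 to 120 N. Pads are 22 mm wide; open, the fingers measure 114 mm over their backs; the gripper's body (76 mm by 85 mm) begins 54 mm behind the grasp point. The pads swing forward as they close: fully open they stand 13 mm farther back than shut.
Start: joints at [1.014, 0.313, 0.046, 1.304, 0, 1.431], TCP at [0.233, 0.526, 0.231] pointing down, gripper open.
Joint ranges: [-2.76, 2.76], [-0.86, 1.69], [-1.03, 1.26], [-2.2, 2.34], [-1.47, 1.5], [-3.14, 3.14]. Speed limits (rad/s): [2.57, 2.57, 3.14, 3.14, 3.14, 3.14].

INTERFACE

Orientations are given as a unit quaternion [w, x, y, z].
In Python, from bench import sensors, grab_frame, order, r gives the robot as it stands. The module is installed in compiled form; this text tells all that it offers.
- The arm moves only by the tool apply_moves, never from a script. Its argument "plan" is a list of rows, each an object of numbers: "dx", "dy", "dz": the shift along the tool's x, y, z in units of 80 mm (1.0 is 80 mm); "ax", "ay", "az": the turn, a rotation vector about the tool's x, y, z in units of pi/2 rad (1.0 is pi/2 rad); "claw": the opening, from -1 (shut) to 1 (fully open). In form: [{"dx": .., "dy": .., "dz": .., "ax": .., "ay": .., "az": .., "claw": ..}, ...]. A call has 1 to 5 rows; each row shifts and turns the commanded pose from where the row before left it, along the tool's axes as they then stand; what a row does not reach is not made up. A row lasts 1/8 s, in which the tool goes at most 62.5 mm and 10.7 degrees, less where a joint would pass 70% of its speed; a pose out of reach is approached as far as the arm can. A call with a number of a shift or a turn outside -1 to 1 is refused whole. A call with a gripper value outside its range is refused whole. The fingers move at their own pace and stop on an object; the grip force is fixed at half the most. Time passes only in rows, so rows that do not move let the fingers close. It gives the time, the measured TCP pose, the force, the opening and the grip force at its end, in the units of the state.
- sensors.get_state(): the state, without advancing time (a new reading comes with each control period).
- grab_frame(name): name is "scene" or "top" or "wrist"; returns a dict with "img" (400x640x3 uint8, red, green, blue), "fx", "fy", "cx", "cy" (pixels), "D" ([k1, k2, p1, p2, k3] as OpenCV has them; the pictures are not rectified), "world_from_camera" (4x4, takes a point from camera to world coordinates); the wrist camera has in their place "tool_from_camera" (4x4, takes a point from camera to tool coordinates, whose origin is the TCP and whose axes are the flange's). Camera axes: x right, y down, z forward; pixel columns grow to the right and rows downward; lengths in m; the calibration is good to about 2 mm. A picture is of the moment at which its call begins: read the wrist's pose just before it. There is no depth.
- order.close_job(): hands the job in; it is judged then, once.
The state is a dict: "clock": time; "joint_pos": joint angles; "joint_velocities": joint speeds; "tau": joint torques, N m; "ee_pos": TCP position; "orientation": TCP orientation; "ft_force": force on the tool from outside, world axes, zero at the start; "wrist_torque": the same for the moment, N m; "width": opening from 0.0 (shut) to 1.0 (fully open); "grip_force": force on a finger pad.
Only numpy, scipy, OpenCV 4.12 (cv2) and the standard library are available. Lean on these libraries where they do the work, as an engineer would, in place of code of your own. Each camera call takes 0.05 s, during which the arm holds its last target. There are 200 camera calls.

TASK

Take the rectangular planter out of the wooden ware rack and stand it, foot up as it is now, on the floor of the open-topped bench dryer with its broad side facing the dryer's doorway; set it down gently rather than letting it drop. Then push the dryer's door fully home onto its catch. Leave the two round pots in the rack and the tall tower of cups where they are, and do not knock the planter over.

Things in the scene. Friction and masses are not known exactly. Their poses are not given: they have to be found in the camera images.
- planter: Rectangular terracotta planter, upside down (foot up) in one bay of the rack, 0.28 kg. 58 mm along its x, 44 mm along y, 90 mm tall; its lowest 22 mm is a rim 62 x 48 mm. Origin: centre of its underside, z up. The broad sides face +y and -y; either may face the doorway. In the rack they are 5 mm from the bay boards, so there fingers fit only on the narrow sides (closing along x).
- ware_rack: Fixed wooden rack, base 80 x 206 x 12 mm (x, y, z) with four upright boards (8 mm thick, 66 mm along x, tops 100 mm above the table) making three bays at y = -66, 0 and +66 mm, each 58 mm wide and open at both ends (+x and -x). Things in the bays stand on the base, 12 mm above the table. Origin: centre of its underside.
- pot_a: Small round terracotta flowerpot, 53 mm across, 64 mm tall, in another bay of the rack; to be left there. Origin at the centre of its underside.
- pot_b: Second such round flowerpot in the third bay; to be left there.
- board: Fixed plywood board 150 x 120 x 12 mm lying flat on the table between rack and dryer, clear on top: a handy place to set something down. Origin at the centre of its underside; its top is 12 mm above the table.
- dryer: Fixed grey bench dryer 145 (x) x 168 (y) x 106 mm tall, open at the top, doorway on its -x face. Chamber: y from -38 to +38 mm, x from -72.5 (doorway) to +32.5 mm (back grille), floor 12 mm above the table, walls up to 106 mm. Origin: centre of its underside. The planter's x must lie along the dryer's y; it then has 7 mm to each side wall, too little for fingers.
- dryer_seat (a point): Point on the chamber floor (12 mm above the table), midway between the side walls, 46 mm in from the doorway: a good place for the planter's origin; nearer the back is as good. Axes as the dryer's.
- dryer_door (a joint): Hinge of the dryer's door (upright axis), rad: 0 = shut and seated on the catch, grows as it opens outwards, at most 1.5. Sprung ball catch at the free edge: the last 0.1 rad resists, with about 5 N at its free edge; once past 0.04 rad it snaps home to 0. Elsewhere the door swings freely and stays where it is left.
- door_hinge (a point): Point on the hinge axis, 56 mm above the table. The axis lies on the door's outer face at the dryer's +y end. Door: steel panel 182 mm wide from the hinge, 15 mm thick, from 6 to 106 mm above the table. Shut, it runs from the hinge along the dryer's -y, its outer face 88.5 mm in front (-x) of the dryer's origin; opening swings its free edge towards the dryer's -x.
- door_handle (a point): Middle of the door's upright bar handle (60 mm long, about 10 mm thick), 35 mm off the outer face, 152 mm from the hinge, 66 mm above the table. The rest of the outer face is flat and can be pushed.
- cup_tower: Tower of nested terracotta cups, 68 mm across, 180 mm tall, standing beyond the board; to be left. Origin at the centre of its underside.

How it is judged:
By the outcome, as a careful person would: the job done as asked, in the order asked, and still so for the second after the job is handed in, with the robot touching nothing.
It also fails if it takes over 67 s, if anything falls off the work surface, if the arm or the gripper's body presses on something with over 40 N, if the wrist force passes 120 N, or if a joint passes its speed limit or range.

## Working session

There is one attempt and no reset: what is moved stays moved. The work goes in short steps, Python scripts to look and compute and a tool call to move; the robot and the scene stay as the last step left them, time stands still between calls to the robot, and variables do not carry over. Pictures are saved under pics/ and viewed, at most 10 in all, crops included, and the job is handed in when it is done.

Besides the shell and the picture viewer there is one more tool, called after "Emit:" by a JSON object that holds its "method" and its "body", one argument or row to a line. apply_moves: Moves the arm, as the interface text tells. Its arguments: {"type":"object","properties":{"plan":{"type":"array"}},"required":["plan"]}

```bash
mkdir -p pics
python3 - <<'E'
from bench import sensors, grab_frame, r
import cv2,numpy as np
print(sensors.get_state())
for n in ("scene","top"):
    f=grab_frame(n); cv2.imwrite(f"pics/{n}0.png",f["img"][:,:,::-1])
    print(n,f["fx"],f["fy"],f["cx"],f["cy"],f["D"],np.round(f["world_from_camera"],4).tolist())
E
```

```text
{'clock': 0.0, 'joint_pos': array([ 1.01439310e+00,  3.13987587e-01,  4.49800820e-02,  1.30360278e+00,
       -4.67764468e-06,  1.43116542e+00]), 'joint_velocities': array([-2.90912187e-04,  9.10352084e-04,  1.52029703e-03,  3.16707869e-05,
       -4.59226811e-04,  1.11613198e-03]), 'tau': array([-1.38305953e-03, -4.80629396e+01,  2.98532295e+01,  1.93020335e-02,
        3.77800609e-05, -1.51830267e-05]), 'ee_pos': array([0.23251979, 0.52532959, 0.23041662]), 'orientation': array([-3.07111980e-04,  2.06881153e-01,  9.78365661e-01, -8.53402675e-04]), 'ft_force': array([-1.00157412, -1.09850945,  0.43799359]), 'wrist_torque': array([0.04815576, 0.02271915, 0.04168747]), 'grip_force': 0.0, 'width': 0.9980950164728374}
scene 482.2732371256637 482.2732371256637 322.55740878829255 206.71217443260096 [0.03461024 0.         0.         0.         0.        ] [[0.3329, 0.5473, -0.7678, 1.6753], [0.9429, -0.1931, 0.2713, -0.4297], [0.0002, -0.8144, -0.5804, 0.8791], [0.0, 0.0, 0.0, 1.0]]
top 455.7207533379563 455.7207533379563 316.90357686726605 201.48189850862167 [-0.02015083  0.          0.          0.          0.        ] [[-0.0159, -0.9827, 0.1847, 0.3788], [-0.9999, 0.0144, -0.0097, -0.0721], [0.0068, -0.1848, -0.9827, 1.3793], [0.0, 0.0, 0.0, 1.0]]
```

View pics/scene0.png

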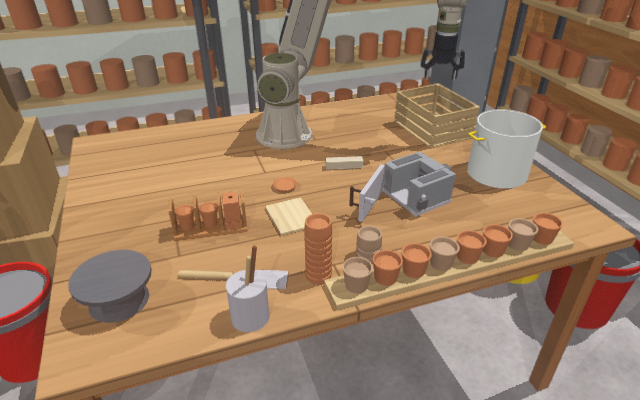

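View pics/top0.png

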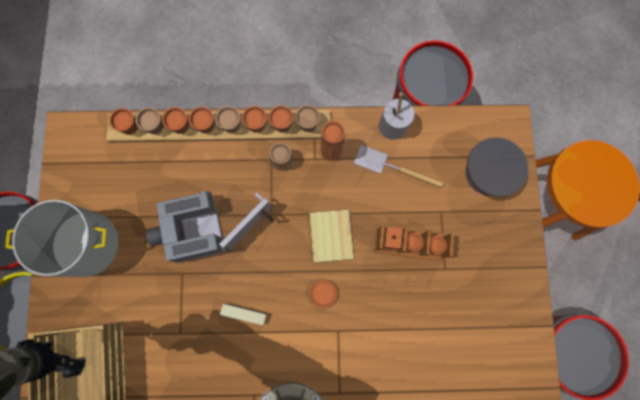

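The scene view shows the rack at about (208,215) with the planter in its right-hand bay (232,208). The board is at (290,216), the cup tower at (318,250), and the dryer at (420,180) with its door ajar and the handle at (355,200). In the top view the planter is at (393,238), the dryer at (190,228), the door runs from (222,248) to (265,198), and the board is at (331,236).

```bash
cat > h.py <<'E'
import cv2,numpy as np
from scipy.spatial.transform import Rotation as R
from bench import sensors, grab_frame, r
def grab(n):
    s=sensors.get_state(); f=grab_frame(n)
    if n=="wrist":
        T=np.eye(4); q=s["orientation"]; T[:3,:3]=R.from_quat([q[1],q[2],q[3],q[0]]).as_matrix(); T[:3,3]=s["ee_pos"]
        f["T"]=T@f["tool_from_camera"]
    else: f["T"]=f["world_from_camera"]
    f["K"]=np.array([[f["fx"],0,f["cx"]],[0,f["fy"],f["cy"]],[0,0,1]])
    return f
def ray(f,uv):
    p=cv2.undistortPoints(np.array(uv,float).reshape(-1,1,2),f["K"],np.array(f["D"]))[:,0]
    d=np.c_[p,np.ones(len(p))]@f["T"][:3,:3].T
    return f["T"][:3,3],d
def plane(f,uv,z):
    o,d=ray(f,uv); return o+d*((z-o[2])/d[:,2])[:,None]
def proj(f,P):
    Ti=np.linalg.inv(f["T"]); 
    return cv2.projectPoints(np.array(P,float).reshape(-1,3),cv2.Rodrigues(Ti[:3,:3])[0],Ti[:3,3],f["K"],np.array(f["D"]))[0][:,0]
def save(f,name,box=None,k=1):
    im=f["img"][:,:,::-1]
    if box: x0,y0,x1,y1=box; im=im[y0:y1,x0:x1]
    cv2.imwrite("pics/"+name,cv2.resize(im,None,fx=k,fy=k,interpolation=cv2.INTER_CUBIC))
E
python3 - <<'E'
from h import *
np.set_printoptions(precision=3,suppress=True)
f=grab("top"); print("planter",plane(f,[(393,238)],.1)); print("pots",plane(f,[(416,242),(439,244)],.076)); print("board corners",plane(f,[(310,212),(349,210),(353,260),(313,262)],.012))
print("dryer top/door",plane(f,[(222,248),(267,198),(190,228)],.106),"handle",plane(f,[(281,210)],.09), "tower",plane(f,[(333,132)],.18))
w=grab("wrist"); print(w["tool_from_camera"].round(3).tolist(),w["fx"],w["D"])
a=f["img"][180:280,140:300]; b=f["img"][200:270,360:470]
A=cv2.resize(a[:,:,::-1],(800,500),interpolation=3)[:340]; 
save(f,"dry1.png",(140,180,290,280),5)
E
```

```text
planter [[ 0.511 -0.298  0.1  ]]
pots [[ 0.501 -0.367  0.076]
 [ 0.495 -0.433  0.076]]
board corners [[ 0.604 -0.064  0.012]
 [ 0.608 -0.183  0.012]
 [ 0.457 -0.19   0.012]
 [ 0.453 -0.071  0.012]]
dryer top/door [[0.49  0.182 0.106]
 [0.63  0.057 0.106]
 [0.548 0.273 0.106]] handle [[0.598 0.019 0.09 ]] tower [[ 0.799 -0.131  0.18 ]]
[[0.001, -0.946, -0.324, 0.083], [1.0, 0.001, -0.001, -0.001], [0.001, -0.324, 0.946, -0.142], [0.0, 0.0, 0.0, 1.0]] 294.54007107207434 [-0.048  0.     0.     0.     0.   ]
```

View pics/dry1.png

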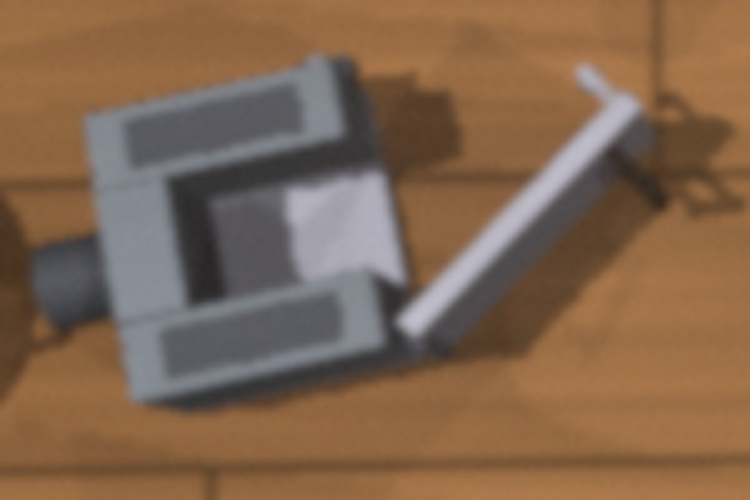

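```bash
cat >> h.py <<'E'
def rows(target,yaw,n,start=None):
    """rows to bring TCP to target with tool y at world angle yaw(deg, mod 180), tool down; also levels tool"""
    s=sensors.get_state(); q=s["orientation"]; Rm=R.from_quat([q[1],q[2],q[3],q[0]]); p=s["ee_pos"]
    if start: p=np.array(start[0],float); y0=start[1]
    else: y0=np.degrees(np.arctan2(*Rm.as_matrix()[1::-1,1]))
    d=(yaw-y0+90)%180-90
    mk=lambda a:np.array([[np.sin(a),np.cos(a),0],[-np.cos(a),np.sin(a),0],[0,0,-1]]).T
    if not start: print("tilt",np.degrees((R.from_matrix(mk(np.radians(y0))).inv()*Rm).as_rotvec()).round(2))
    def M(a): # columns x,y,z ; y=(cos,sin,0), z=down, x=y×z
        y=np.array([np.cos(a),np.sin(a),0]);z=np.array([0,0,-1.]);return np.c_[np.cross(y,z),y,z]
    step=(np.array(target)-p)/n
    print("from",p.round(4),round(y0,2),"turn",round(d,2),"az/row",round(-d/n/90,4))
    for i in range(n):
        print((M(np.radians(y0+d*i/n)).T@step/.08).round(3).tolist())
E
python3 - <<'E'
from h import *
rows((.46,.2,.27),16,8)
E
```

```text
Traceback (most recent call last):
  File "h.py", line 32, in rows
    if not start: print("tilt",np.degrees((R.from_matrix(mk(np.radians(y0))).inv()*Rm).as_rotvec()).round(2))
                                           ~~~~~~~~~~~~~^^^^^^^^^^^^^^^^^^^^
  File "scipy/spatial/transform/_rotation.pyx", line 1143, in scipy.spatial.transform._rotation.Rotation.from_matrix
ValueError: Non-positive determinant (left-handed or null coordinate frame) in rotation matrix 0: [[ 0.91439897 -0.40481418  0.        ]
 [ 0.40481418  0.91439897  0.        ]
 [ 0.          0.         -1.        ]].
```

```bash
sed -i '/mk=lambda/d; /tilt/d' h.py
python3 - <<'E'
from h import *
rows((.46,.2,.27),16,8)
E
```

```text
from [0.2326 0.5255 0.2307] 66.12 turn -50.12 az/row 0.0696
[-0.531, -0.321, -0.061]
[-0.563, -0.261, -0.061]
[-0.588, -0.198, -0.061]
[-0.606, -0.133, -0.061]
[-0.617, -0.066, -0.061]
[-0.62, 0.001, -0.061]
[-0.617, 0.069, -0.061]
[-0.605, 0.136, -0.061]
```

Emit:
{"method": "apply_moves", "body": {
  "plan": [
    {"dx": -0.53, "dy": -0.32, "dz": -0.06, "az": 0.07, "claw": 1},
    {"dx": -0.56, "dy": -0.26, "dz": -0.06, "az": 0.07, "claw": 1},
    {"dx": -0.59, "dy": -0.2, "dz": -0.06, "az": 0.07, "claw": 1},
    {"dx": -0.61, "dy": -0.13, "dz": -0.06, "az": 0.07, "claw": 1}
  ]
}}

```text
invalid input at $.plan[0]: expected keys dx, dy, dz, ax, ay, az, claw
```

Emit:
{"method": "apply_moves", "body": {
  "plan": [
    {"dx": -0.62, "dy": -0.07, "dz": -0.06, "az": 0.07, "claw": 1},
    {"dx": -0.62, "dy": 0, "dz": -0.06, "az": 0.07, "claw": 1},
    {"dx": -0.62, "dy": 0.07, "dz": -0.06, "az": 0.07, "claw": 1},
    {"dx": -0.6, "dy": 0.14, "dz": -0.06, "az": 0.07, "claw": 1},
    {"claw": 1}
  ]
}}

```text
invalid input at $.plan[0]: expected keys dx, dy, dz, ax, ay, az, claw
```

Run:
```python
from h import *
import pickle
f=grab("wrist"); pickle.dump(f,open("dry.pkl","wb")); save(f,"dry2.png",None,1.25)
print(f["T"][:3,3], sensors.get_state()["ee_pos"], sensors.get_state()["clock"])
rows((.5,-.28,.22),-7,12)
```

```text
[0.15592063 0.55805626 0.37261466] [0.23265239 0.52559327 0.23086037] 0.25
from [0.2327 0.5256 0.2309] 66.12 turn -73.12 az/row 0.0677
[-0.594, -0.655, 0.011]
[-0.66, -0.588, 0.011]
[-0.719, -0.514, 0.011]
[-0.77, -0.435, 0.011]
[-0.812, -0.351, 0.011]
[-0.844, -0.263, 0.011]
[-0.867, -0.172, 0.011]
[-0.881, -0.079, 0.011]
[-0.884, 0.015, 0.011]
[-0.877, 0.109, 0.011]
[-0.861, 0.201, 0.011]
[-0.835, 0.292, 0.011]
```

View pics/dry2.png

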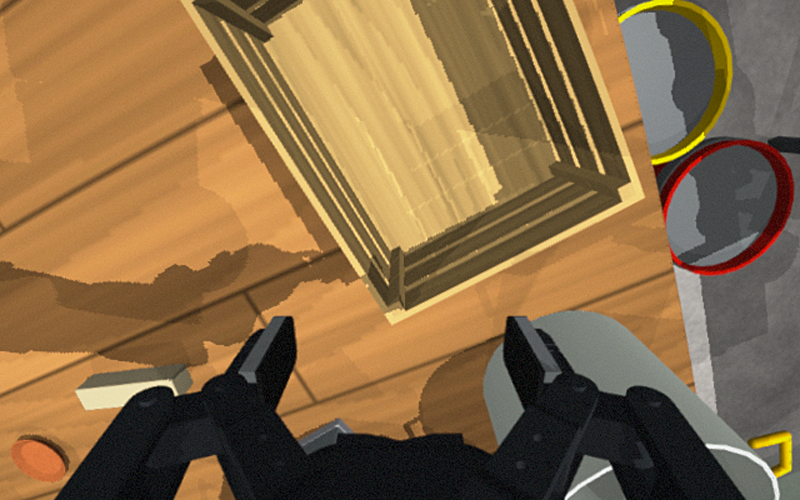

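The picture came from the start pose because the rows were refused for missing keys. It shows the crate, with the fingers at the bottom centre. So the wrist camera looks to the tool's +x side.

Run:
```python
from h import *
rows((.49,.12,.28),16,10)
```

```text
from [0.2327 0.5256 0.2309] 66.12 turn -50.12 az/row 0.0557
[-0.499, -0.333, -0.061]
[-0.527, -0.288, -0.061]
[-0.55, -0.241, -0.061]
[-0.569, -0.192, -0.061]
[-0.583, -0.142, -0.061]
[-0.594, -0.09, -0.061]
[-0.599, -0.038, -0.061]
[-0.6, 0.014, -0.061]
[-0.597, 0.067, -0.061]
[-0.589, 0.119, -0.061]
```

Emit:
{"method": "apply_moves", "body": {
  "plan": [
    {"dx": -0.5, "dy": -0.33, "dz": -0.06, "ax": 0, "ay": 0, "az": 0.056, "claw": 1},
    {"dx": -0.53, "dy": -0.29, "dz": -0.06, "ax": 0, "ay": 0, "az": 0.056, "claw": 1},
    {"dx": -0.55, "dy": -0.24, "dz": -0.06, "ax": 0, "ay": 0, "az": 0.056, "claw": 1},
    {"dx": -0.57, "dy": -0.19, "dz": -0.06, "ax": 0, "ay": 0, "az": 0.056, "claw": 1},
    {"dx": -0.58, "dy": -0.14, "dz": -0.06, "ax": 0, "ay": 0, "az": 0.056, "claw": 1}
  ]
}}

```text
clock: 0.88
ee_pos: [0.3624, 0.322, 0.2555]
orientation: [0.0, 0.417, 0.909, 0.0]
ft_force: [1.0, 1.0, 0.4]
width: 1.003
grip_force: 0.0
```

Emit:
{"method": "apply_moves", "body": {
  "plan": [
    {"dx": -0.59, "dy": -0.09, "dz": -0.06, "ax": 0, "ay": 0, "az": 0.056, "claw": 1},
    {"dx": -0.6, "dy": -0.04, "dz": -0.06, "ax": 0, "ay": 0, "az": 0.056, "claw": 1},
    {"dx": -0.6, "dy": 0.01, "dz": -0.06, "ax": 0, "ay": 0, "az": 0.056, "claw": 1},
    {"dx": -0.6, "dy": 0.07, "dz": -0.06, "ax": 0, "ay": 0, "az": 0.056, "claw": 1},
    {"dx": -0.59, "dy": 0.12, "dz": -0.06, "ax": 0, "ay": 0, "az": 0.056, "claw": 1}
  ]
}}

```text
clock: 1.5
ee_pos: [0.4904, 0.1184, 0.2795]
orientation: [0.0, 0.605, 0.796, 0.0]
ft_force: [0.7, 0.5, 0.1]
width: 0.999
grip_force: 0.0
```

Emit:
{"method": "apply_moves", "body": {
  "plan": [
    {"dx": 0, "dy": 0, "dz": 0, "ax": 0, "ay": 0, "az": 0, "claw": 1},
    {"dx": 0, "dy": 0, "dz": 0, "ax": 0, "ay": 0, "az": 0, "claw": 1}
  ]
}}

```text
clock: 1.75
ee_pos: [0.4893, 0.12, 0.2791]
orientation: [-0.0, 0.604, 0.797, -0.0]
ft_force: [-0.2, -0.6, -0.1]
width: 1.004
grip_force: 0.0
```

Run:
```python
from h import *
import pickle
f=grab("wrist"); pickle.dump(f,open("dry.pkl","wb")); save(f,"dry3.png",None,1.25)
print(f["T"][:3,3])
rows((.49,-.41,.22),-7,11)
```

```text
[0.46650857 0.19897103 0.42097545]
from [0.4891 0.1205 0.2791] 15.78 turn -22.78 az/row 0.023
[-0.58, -0.163, 0.067]
[-0.586, -0.142, 0.067]
[-0.591, -0.121, 0.067]
[-0.595, -0.099, 0.067]
[-0.598, -0.078, 0.067]
[-0.6, -0.056, 0.067]
[-0.602, -0.034, 0.067]
[-0.603, -0.012, 0.067]
[-0.603, 0.009, 0.067]
[-0.602, 0.031, 0.067]
[-0.6, 0.053, 0.067]
```

View pics/dry3.png

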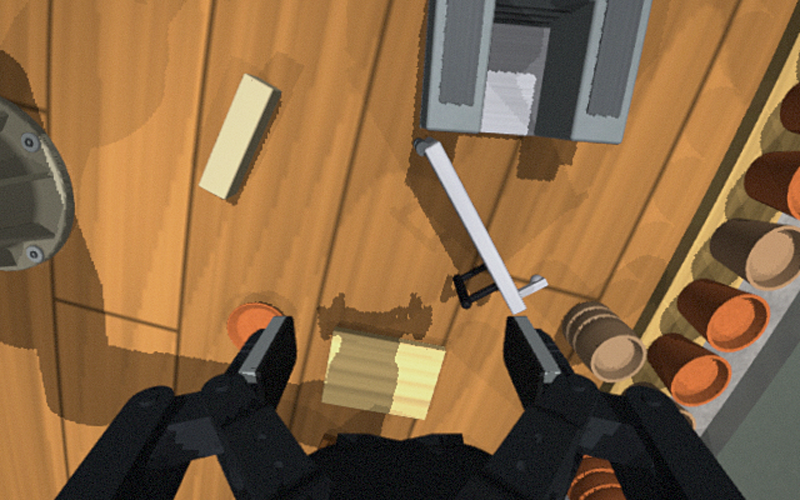

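Dryer front top corners are at (424,130) and (622,143), and the inner jamb corners at (484,133) and (573,138). The door runs from the hinge at about (425,147) to the free edge at (515,313), opened roughly 60°. The handle bar is at (463,292), and the board is at (385,375).

Run:
```python
from h import *
import pickle
np.set_printoptions(precision=4,suppress=True)
f=pickle.load(open("dry.pkl","rb"))
P=plane(f,np.array([(424,130),(622,143),(484,133),(573,138)])/1.25,.106); print(P, "sep",np.linalg.norm(P[0]-P[1]),np.linalg.norm(P[2]-P[3]))
v=P[0]-P[1]; v/=np.linalg.norm(v)   # dryer +y
x=np.array([v[1],-v[0],0]); print("dryer y",v,"x",x,"x yaw",np.degrees(np.arctan2(x[1],x[0])))
fr=P.mean(0); o=fr+.0725*x; o[2]=0; print("dryer o",o,"seat",o+x*(-.0265),"hinge",o-.0885*x+.084*v)
D=plane(f,np.array([(420,145),(512,313),(436,142),(525,309)])/1.25,.106);print("door",D)
for i in(0,2):
    w=D[i+1]-D[i]; print(np.linalg.norm(w),"open",np.degrees(np.arccos(w@-v/np.linalg.norm(w))))
print("board far",plane(f,np.array([(333,332),(446,347)])/1.25,.012))
print("handle",plane(f,np.array([(462,280),(467,305)])/1.25,.096))
# checks by top view
t=grab("top"); cr=np.array([o+a*x+b*v+[0,0,.106] for a,b in((-.0725,.084),(-.0725,-.084),(.0725,-.084),(.0725,.084))]); print("top proj",proj(t,cr))
```

```text
[[0.488  0.1952 0.106 ]
 [0.6515 0.2322 0.106 ]
 [0.5363 0.2066 0.106 ]
 [0.6093 0.2239 0.106 ]] sep 0.16766340990245934 0.07509182663604044
dryer y [-0.9754 -0.2203  0.    ] x [-0.2203  0.9754  0.    ] x yaw 102.72763872127882
dryer o [0.5553 0.2852 0.    ] seat [0.5611 0.2593 0.    ] hinge [0.4929 0.1804 0.    ]
door [[0.4883 0.1828 0.106 ]
 [0.6201 0.056  0.106 ]
 [0.5003 0.1888 0.106 ]
 [0.6308 0.0635 0.106 ]]
0.18299974639907524 open 56.62615620354193
0.180895078488738 open 56.58870949077596
board far [[ 0.4544 -0.0752  0.012 ]
 [ 0.6013 -0.0571  0.012 ]]
handle [[0.5646 0.0722 0.096 ]
 [0.5783 0.0478 0.096 ]]
top proj [[217.0243 248.3342]
 [205.4476 191.0177]
 [155.3857 202.7341]
 [165.8303 260.5788]]
```

Emit:
{"method": "apply_moves", "body": {
  "plan": [
    {"dx": -0.58, "dy": -0.16, "dz": 0.07, "ax": 0, "ay": 0, "az": 0.023, "claw": 1},
    {"dx": -0.59, "dy": -0.14, "dz": 0.07, "ax": 0, "ay": 0, "az": 0.023, "claw": 1},
    {"dx": -0.59, "dy": -0.12, "dz": 0.07, "ax": 0, "ay": 0, "az": 0.023, "claw": 1},
    {"dx": -0.6, "dy": -0.1, "dz": 0.07, "ax": 0, "ay": 0, "az": 0.023, "claw": 1},
    {"dx": -0.6, "dy": -0.08, "dz": 0.07, "ax": 0, "ay": 0, "az": 0.023, "claw": 1}
  ]
}}

```text
clock: 2.48
ee_pos: [0.49, -0.122, 0.2513]
orientation: [0.0, 0.673, 0.74, 0.0]
ft_force: [1.2, -0.5, 0.6]
width: 1.001
grip_force: 0.0
```

Emit:
{"method": "apply_moves", "body": {
  "plan": [
    {"dx": -0.6, "dy": -0.06, "dz": 0.07, "ax": 0, "ay": 0, "az": 0.023, "claw": 1},
    {"dx": -0.6, "dy": -0.03, "dz": 0.07, "ax": 0, "ay": 0, "az": 0.023, "claw": 1},
    {"dx": -0.6, "dy": -0.01, "dz": 0.07, "ax": 0, "ay": 0, "az": 0.023, "claw": 1},
    {"dx": -0.6, "dy": 0.01, "dz": 0.07, "ax": 0, "ay": 0, "az": 0.023, "claw": 1},
    {"dx": -0.6, "dy": 0.03, "dz": 0.07, "ax": 0, "ay": 0, "az": 0.023, "claw": 1}
  ]
}}

```text
clock: 3.1
ee_pos: [0.4912, -0.3623, 0.2232]
orientation: [-0.0, 0.737, 0.676, 0.0]
ft_force: [0.1, -0.8, -0.0]
width: 1.001
grip_force: 0.0
```

Emit:
{"method": "apply_moves", "body": {
  "plan": [
    {"dx": -0.6, "dy": 0.05, "dz": 0.07, "ax": 0, "ay": 0, "az": 0.023, "claw": 1},
    {"dx": 0, "dy": 0, "dz": 0, "ax": 0, "ay": 0, "az": 0, "claw": 1},
    {"dx": 0, "dy": 0, "dz": 0, "ax": 0, "ay": 0, "az": 0, "claw": 1}
  ]
}}

```text
clock: 3.48
ee_pos: [0.4908, -0.4091, 0.2174]
orientation: [-0.001, 0.749, 0.663, 0.0]
ft_force: [0.6, -0.1, 0.0]
width: 1.002
grip_force: 0.0
```

Run:
```python
from h import *
import pickle
f=grab("wrist"); pickle.dump(f,open("rack.pkl","wb")); save(f,"rack1.png",None,1.25)
print(f["T"][:3,3])
```

```text
[ 0.50068555 -0.3276817   0.35934553]
```

View pics/rack1.png

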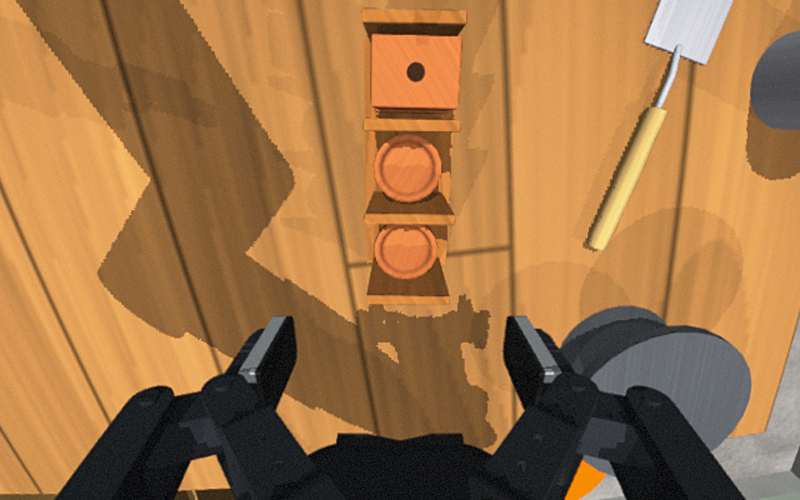

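The rack picture shows the planter's top face with corners at about (371,36), (461,36), (459,109) and (372,107), and its hole at (416,72). The bay boards lie above it at y = 17 and below it at y = 124, and the two pots are at (408,168) and (406,250).

Run:
```python
from h import *
import pickle
np.set_printoptions(precision=4,suppress=True)
f=pickle.load(open("rack.pkl","rb")); im=cv2.cvtColor(f["img"],cv2.COLOR_RGB2HSV)
k=im[58,320]; print(k)
m=cv2.inRange(im,(max(int(k[0])-3,0),int(k[1])-35,int(k[2])-35),(int(k[0])+3,255,255)); m[:24]=0;m[91:]=0;m[:,:290]=0;m[:,375:]=0
m=cv2.morphologyEx(m,cv2.MORPH_OPEN,np.ones((5,5)));m=cv2.morphologyEx(m,cv2.MORPH_CLOSE,np.ones((13,13)))
c=max(cv2.findContours(m,0,2)[0],key=cv2.contourArea); b=cv2.minAreaRect(c); print(b)
for px in (cv2.boxPoints(b),np.array([(371,36),(461,36),(459,109),(372,107)])/1.25):
    P=plane(f,px,.102); print(P[:,:2],P.mean(0),[np.linalg.norm(P[i]-P[i-1]) for i in range(4)])
    e=P[1]-P[0];print(np.degrees(np.arctan2(e[1],e[0])))
print("hole",plane(f,np.array([(416,72)])/1.25,.102))
Q=plane(f,np.array([(361,22),(466,24),(365,131),(459,131),(363,222),(453,222)])/1.25,.1);print(Q[:,:2])
```

```text
[ 12 179 236]
((332.5, 56.5), (57.0, 71.0), 90.0)
[[ 0.4888 -0.2758]
 [ 0.5441 -0.2824]
 [ 0.5409 -0.3249]
 [ 0.4828 -0.318 ]] [ 0.5141 -0.3003  0.102 ] [np.float64(0.04260164930823904), np.float64(0.0556915035199772), np.float64(0.04266028998240757), np.float64(0.05853724788939504)]
-6.7883259128770215
[[ 0.4885 -0.2763]
 [ 0.5447 -0.283 ]
 [ 0.5401 -0.3266]
 [ 0.4832 -0.3185]] [ 0.5141 -0.3011  0.102 ] [np.float64(0.042492022918363105), np.float64(0.056514590978912184), np.float64(0.04378328629054439), np.float64(0.05748387145190606)]
-6.785736358151654
hole [[ 0.5143 -0.3007  0.102 ]]
[[ 0.4834 -0.2672]
 [ 0.5487 -0.2762]
 [ 0.4762 -0.3331]
 [ 0.5394 -0.3407]
 [ 0.4652 -0.3962]
 [ 0.5305 -0.404 ]]
```

Run:
```python
from h import *
rows((.5142,-.3006,.16),-7.5,3)
rows((.5142,-.3006,.056),-7.5,4,((.5142,-.3006,.16),-7.5))
```

```text
from [ 0.4909 -0.4088  0.2178] -6.93 turn -0.57 az/row 0.0021
[0.459, 0.042, 0.241]
[0.459, 0.041, 0.241]
[0.46, 0.039, 0.241]
from [ 0.5142 -0.3006  0.16  ] -7.5 turn 0.0 az/row -0.0
[0.0, 0.0, 0.325]
[0.0, 0.0, 0.325]
[0.0, 0.0, 0.325]
[0.0, 0.0, 0.325]
```

Emit:
{"method": "apply_moves", "body": {
  "plan": [
    {"dx": 0.46, "dy": 0.04, "dz": 0.24, "ax": 0, "ay": 0, "az": 0.002, "claw": 1},
    {"dx": 0.46, "dy": 0.04, "dz": 0.24, "ax": 0, "ay": 0, "az": 0.002, "claw": 1},
    {"dx": 0.46, "dy": 0.04, "dz": 0.24, "ax": 0, "ay": 0, "az": 0.002, "claw": 1},
    {"dx": 0, "dy": 0, "dz": 0, "ax": 0, "ay": 0, "az": 0, "claw": 1},
    {"dx": 0, "dy": 0, "dz": 0, "ax": 0, "ay": 0, "az": 0, "claw": 1}
  ]
}}

```text
clock: 4.15
ee_pos: [0.5144, -0.3013, 0.1611]
orientation: [0.001, 0.752, 0.66, 0.0]
ft_force: [0.2, -0.7, -0.4]
width: 1.0
grip_force: 0.0
```

Run:
```python
from h import *
rows((.5142,-.3006,.056),-7.5,4)
```

```text
from [ 0.5144 -0.3013  0.1611] -7.46 turn -0.04 az/row 0.0001
[0.002, -0.001, 0.329]
[0.002, -0.001, 0.329]
[0.002, -0.001, 0.329]
[0.002, -0.001, 0.329]
```

Emit:
{"method": "apply_moves", "body": {
  "plan": [
    {"dx": 0, "dy": 0, "dz": 0.33, "ax": 0, "ay": 0, "az": 0, "claw": 1},
    {"dx": 0, "dy": 0, "dz": 0.33, "ax": 0, "ay": 0, "az": 0, "claw": 1},
    {"dx": 0, "dy": 0, "dz": 0.33, "ax": 0, "ay": 0, "az": 0, "claw": 1},
    {"dx": 0, "dy": 0, "dz": 0.32, "ax": 0, "ay": 0, "az": 0, "claw": 1},
    {"dx": 0, "dy": 0, "dz": 0, "ax": 0, "ay": 0, "az": 0, "claw": 1}
  ]
}}

```text
clock: 4.78
ee_pos: [0.5127, -0.3022, 0.0541]
orientation: [-0.001, 0.753, 0.658, -0.0]
ft_force: [-0.5, -0.2, 0.6]
width: 0.997
grip_force: 0.0
```

Emit:
{"method": "apply_moves", "body": {
  "plan": [
    {"dx": 0, "dy": 0, "dz": 0, "ax": 0, "ay": 0, "az": 0, "claw": -1},
    {"dx": 0, "dy": 0, "dz": 0, "ax": 0, "ay": 0, "az": 0, "claw": -1},
    {"dx": 0, "dy": 0, "dz": 0, "ax": 0, "ay": 0, "az": 0, "claw": -1},
    {"dx": 0, "dy": 0, "dz": 0, "ax": 0, "ay": 0, "az": 0, "claw": -1}
  ]
}}

```text
clock: 5.28
ee_pos: [0.5148, -0.3034, 0.0572]
orientation: [0.002, 0.752, 0.659, 0.0]
ft_force: [-2.1, -1.1, 6.2]
width: 0.677
grip_force: 65.4
```

Emit:
{"method": "apply_moves", "body": {
  "plan": [
    {"dx": 0, "dy": 0, "dz": -0.15, "ax": 0, "ay": 0, "az": 0, "claw": -1},
    {"dx": 0, "dy": 0, "dz": -0.35, "ax": 0, "ay": 0, "az": 0, "claw": -1},
    {"dx": 0, "dy": 0, "dz": -0.4, "ax": 0, "ay": 0, "az": 0, "claw": -1},
    {"dx": 0, "dy": 0, "dz": -0.4, "ax": 0, "ay": 0, "az": 0, "claw": -1},
    {"dx": 0, "dy": 0, "dz": -0.2, "ax": 0, "ay": 0, "az": 0, "claw": -1}
  ]
}}

```text
clock: 5.9
ee_pos: [0.5143, -0.3024, 0.1772]
orientation: [0.001, 0.752, 0.659, 0.0]
ft_force: [0.1, 1.2, -3.5]
width: 0.674
grip_force: 65.0
```

Run:
```python
from h import *
for i in range(3): grab_frame("top"); s=sensors.get_state(); print(s["ee_pos"].round(4),s["width"],s["ft_force"].round(1))
print(s["joint_pos"])
rows((.532,-.126,.12),10,8)
```

```text
[ 0.5148 -0.3028  0.1787] 0.6709161565152618 [-0.3 -0.5 -2.5]
[ 0.5146 -0.3027  0.1771] 0.6708140784408572 [ 0.2 -0.9 -4.2]
[ 0.514  -0.3023  0.1755] 0.6724740454504129 [ 0.1  0.7 -4.2]
[-6.66247928e-01  3.74181561e-01 -4.28881998e-03  1.19162674e+00
  1.86170022e-04  1.03692369e+00]
from [ 0.514  -0.3023  0.1755] -7.58 turn 17.58 az/row -0.0244
[0.277, -0.008, 0.087]
[0.277, 0.002, 0.087]
[0.277, 0.013, 0.087]
[0.276, 0.023, 0.087]
[0.275, 0.034, 0.087]
[0.273, 0.044, 0.087]
[0.271, 0.055, 0.087]
[0.269, 0.065, 0.087]
```

Emit:
{"method": "apply_moves", "body": {
  "plan": [
    {"dx": 0.277, "dy": 0, "dz": 0, "ax": 0, "ay": 0, "az": -0.025, "claw": -1},
    {"dx": 0.277, "dy": 0, "dz": 0, "ax": 0, "ay": 0, "az": -0.025, "claw": -1},
    {"dx": 0.277, "dy": 0.01, "dz": 0, "ax": 0, "ay": 0, "az": -0.025, "claw": -1},
    {"dx": 0.277, "dy": 0.02, "dz": 0, "ax": 0, "ay": 0, "az": -0.025, "claw": -1},
    {"dx": 0.276, "dy": 0.03, "dz": 0, "ax": 0, "ay": 0, "az": -0.025, "claw": -1}
  ]
}}

```text
clock: 6.68
ee_pos: [0.5247, -0.1899, 0.1753]
orientation: [0.0, 0.683, 0.73, 0.0]
ft_force: [0.6, 0.1, -5.1]
width: 0.669
grip_force: 65.1
```

Emit:
{"method": "apply_moves", "body": {
  "plan": [
    {"dx": 0.275, "dy": 0.04, "dz": 0, "ax": 0, "ay": 0, "az": -0.025, "claw": -1},
    {"dx": 0.275, "dy": 0.05, "dz": 0, "ax": 0, "ay": 0, "az": -0.025, "claw": -1},
    {"dx": 0.27, "dy": 0.06, "dz": 0, "ax": 0, "ay": 0, "az": -0.025, "claw": -1},
    {"dx": 0, "dy": 0, "dz": 0.3, "ax": 0, "ay": 0, "az": 0, "claw": -1},
    {"dx": 0, "dy": 0, "dz": 0.4, "ax": 0, "ay": 0, "az": 0, "claw": -1}
  ]
}}

```text
clock: 7.3
ee_pos: [0.531, -0.1245, 0.1198]
orientation: [0.002, 0.639, 0.769, 0.001]
ft_force: [0.3, -0.8, -3.3]
width: 0.673
grip_force: 65.2
```

Emit:
{"method": "apply_moves", "body": {
  "plan": [
    {"dx": 0, "dy": 0, "dz": 0.4, "ax": 0, "ay": 0, "az": 0, "claw": -1},
    {"dx": 0, "dy": 0, "dz": 0.25, "ax": 0, "ay": 0, "az": 0, "claw": -1},
    {"dx": 0, "dy": 0, "dz": 0.1, "ax": 0, "ay": 0, "az": 0, "claw": -1},
    {"dx": 0, "dy": 0, "dz": 0.03, "ax": 0, "ay": 0, "az": 0, "claw": -1},
    {"dx": 0, "dy": 0, "dz": 0, "ax": 0, "ay": 0, "az": 0, "claw": -1}
  ]
}}

```text
clock: 7.92
ee_pos: [0.5305, -0.1254, 0.0578]
orientation: [0.001, 0.64, 0.768, 0.0]
ft_force: [0.7, -0.1, -3.8]
width: 0.676
grip_force: 65.3
```

Run:
```python
from h import *
for i in range(3): grab_frame("top"); s=sensors.get_state(); print(s["ee_pos"].round(4),s["width"],s["ft_force"].round(1))
rows((.532,-.126,.06),10,1)
```

```text
[ 0.5309 -0.1256  0.0579] 0.6756550568356147 [ 0.5 -0.1 -4. ]
[ 0.5308 -0.1257  0.0578] 0.673293466769542 [ 0.1  0.4 -4.1]
[ 0.5307 -0.1257  0.0577] 0.6728694256085072 [-0.3  1.1 -4.4]
from [ 0.5307 -0.1257  0.0577] 10.41 turn -0.41 az/row 0.0046
[-0.006, 0.015, -0.028]
```

Emit:
{"method": "apply_moves", "body": {
  "plan": [
    {"dx": 0, "dy": 0, "dz": 0.015, "ax": 0, "ay": 0, "az": 0, "claw": -1},
    {"dx": 0, "dy": 0, "dz": 0.01, "ax": 0, "ay": 0, "az": 0, "claw": -1},
    {"dx": 0, "dy": 0, "dz": 0, "ax": 0, "ay": 0, "az": 0, "claw": -1}
  ]
}}

```text
clock: 8.45
ee_pos: [0.5306, -0.1257, 0.0572]
orientation: [0.001, 0.64, 0.768, 0.0]
ft_force: [-4.0, 0.5, 11.0]
width: 0.674
grip_force: 66.6
```

Emit:
{"method": "apply_moves", "body": {
  "plan": [
    {"dx": 0, "dy": 0, "dz": 0.01, "ax": 0, "ay": 0, "az": 0, "claw": -1},
    {"dx": 0, "dy": 0, "dz": 0, "ax": 0, "ay": 0, "az": 0, "claw": -1}
  ]
}}

```text
clock: 8.7
ee_pos: [0.5306, -0.1257, 0.0572]
orientation: [0.002, 0.64, 0.768, 0.0]
ft_force: [-6.2, 1.6, 16.9]
width: 0.672
grip_force: 67.3
```

Emit:
{"method": "apply_moves", "body": {
  "plan": [
    {"dx": 0, "dy": 0, "dz": 0, "ax": 0, "ay": 0, "az": 0, "claw": 1},
    {"dx": 0, "dy": 0, "dz": 0, "ax": 0, "ay": 0, "az": 0, "claw": 1},
    {"dx": 0, "dy": 0, "dz": 0, "ax": 0, "ay": 0, "az": 0, "claw": 1},
    {"dx": 0, "dy": 0, "dz": -0.3, "ax": 0, "ay": 0, "az": 0, "claw": 1},
    {"dx": 0, "dy": 0, "dz": -0.5, "ax": 0, "ay": 0, "az": 0, "claw": 1}
  ]
}}

```text
clock: 9.32
ee_pos: [0.5285, -0.1248, 0.117]
orientation: [-0.002, 0.64, 0.768, -0.001]
ft_force: [0.6, 0.9, 0.7]
width: 1.001
grip_force: 0.0
```

Emit:
{"method": "apply_moves", "body": {
  "plan": [
    {"dx": 0, "dy": 0, "dz": -0.5, "ax": 0, "ay": 0, "az": 0, "claw": 1},
    {"dx": 0, "dy": 0, "dz": 0, "ax": 0, "ay": 0, "az": -0.1, "claw": 1},
    {"dx": 0, "dy": 0, "dz": 0, "ax": 0, "ay": 0, "az": -0.1, "claw": 1},
    {"dx": 0, "dy": 0, "dz": 0, "ax": 0, "ay": 0, "az": -0.1, "claw": 1},
    {"dx": 0, "dy": 0, "dz": 0, "ax": 0, "ay": 0, "az": -0.1, "claw": 1}
  ]
}}

```text
clock: 9.95
ee_pos: [0.5298, -0.1254, 0.1578]
orientation: [-0.0, 0.369, 0.929, 0.0]
ft_force: [-0.2, 0.4, -0.1]
width: 1.002
grip_force: 0.0
```

Emit:
{"method": "apply_moves", "body": {
  "plan": [
    {"dx": 0, "dy": 0, "dz": 0, "ax": 0, "ay": 0, "az": -0.1, "claw": 1},
    {"dx": 0, "dy": 0, "dz": 0, "ax": 0, "ay": 0, "az": -0.1, "claw": 1},
    {"dx": 0, "dy": 0, "dz": 0, "ax": 0, "ay": 0, "az": -0.1, "claw": 1},
    {"dx": 0, "dy": 0, "dz": 0, "ax": 0, "ay": 0, "az": -0.1, "claw": 1},
    {"dx": 0, "dy": 0, "dz": 0, "ax": 0, "ay": 0, "az": -0.1, "claw": 1}
  ]
}}

```text
clock: 10.58
ee_pos: [0.5298, -0.1253, 0.1578]
orientation: [-0.0, -0.015, 1.0, 0.0]
ft_force: [0.2, -0.1, -0.4]
width: 0.996
grip_force: 0.0
```

Emit:
{"method": "apply_moves", "body": {
  "plan": [
    {"dx": 0, "dy": 0, "dz": 0, "ax": 0, "ay": 0, "az": -0.1, "claw": 1},
    {"dx": 0, "dy": 0, "dz": 0, "ax": 0, "ay": 0, "az": 0, "claw": 1},
    {"dx": 0, "dy": 0, "dz": 0, "ax": 0, "ay": 0, "az": 0, "claw": 1}
  ]
}}

```text
clock: 10.95
ee_pos: [0.5298, -0.1254, 0.1579]
orientation: [-0.0, -0.089, 0.996, 0.0]
ft_force: [0.3, -0.5, 1.3]
width: 1.001
grip_force: 0.0
```

Run:
```python
from h import *
for i in range(2): grab_frame("top"); s=sensors.get_state(); print(s["ee_pos"].round(4),s["width"],s["ft_force"].round(1))
rows((.5307,-.1257,.056),100.4,4)
f=grab("wrist"); m=cv2.inRange(cv2.cvtColor(f["img"],cv2.COLOR_RGB2HSV),(9,150,130),(15,255,255))
save(f,"reg.png",None,1.25)
```

```text
[ 0.5298 -0.1254  0.158 ] 0.9999773722174987 [-0.  -0.5 -0.1]
[ 0.5298 -0.1253  0.158 ] 1.0005865415608257 [-0.7 -0.   0.5]
from [ 0.5298 -0.1253  0.158 ] 100.32 turn 0.08 az/row -0.0002
[-0.003, -0.002, 0.319]
[-0.003, -0.002, 0.319]
[-0.003, -0.002, 0.319]
[-0.003, -0.002, 0.319]
```

View pics/reg.png

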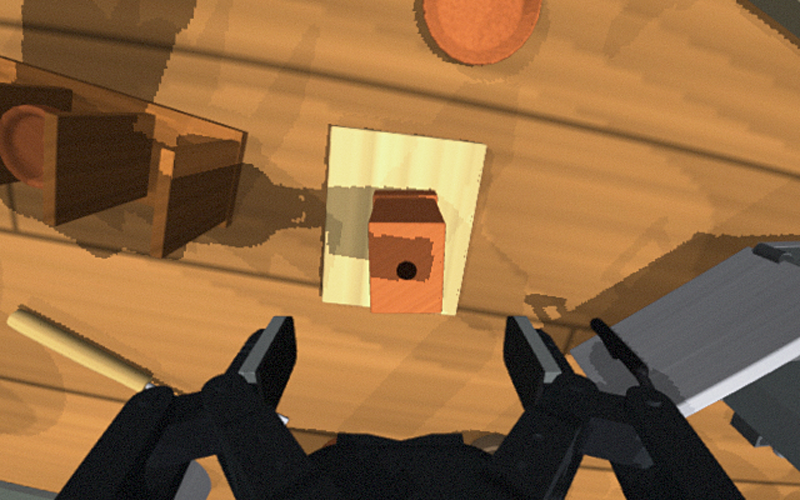

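The planter stands upright on the board with its hole at (406,270), midway between the fingers. I'll regrasp it on the broad sides.

Emit:
{"method": "apply_moves", "body": {
  "plan": [
    {"dx": 0, "dy": 0, "dz": 0.35, "ax": 0, "ay": 0, "az": 0, "claw": 1},
    {"dx": 0, "dy": 0, "dz": 0.35, "ax": 0, "ay": 0, "az": 0, "claw": 1},
    {"dx": 0, "dy": 0, "dz": 0.35, "ax": 0, "ay": 0, "az": 0, "claw": 1},
    {"dx": 0, "dy": 0, "dz": 0.17, "ax": 0, "ay": 0, "az": 0, "claw": 1},
    {"dx": 0, "dy": 0, "dz": 0, "ax": 0, "ay": 0, "az": 0, "claw": 1}
  ]
}}

```text
clock: 11.72
ee_pos: [0.5292, -0.1251, 0.0598]
orientation: [-0.001, -0.091, 0.996, 0.0]
ft_force: [-0.5, -0.6, 0.0]
width: 0.998
grip_force: 0.0
```

Emit:
{"method": "apply_moves", "body": {
  "plan": [
    {"dx": 0, "dy": 0, "dz": 0, "ax": 0, "ay": 0, "az": 0, "claw": -1},
    {"dx": 0, "dy": 0, "dz": 0, "ax": 0, "ay": 0, "az": 0, "claw": -1},
    {"dx": 0, "dy": 0, "dz": 0, "ax": 0, "ay": 0, "az": 0, "claw": -1},
    {"dx": 0, "dy": 0, "dz": 0, "ax": 0, "ay": 0, "az": 0, "claw": -1},
    {"dx": 0, "dy": 0, "dz": 0, "ax": 0, "ay": 0, "az": 0, "claw": -1}
  ]
}}

```text
clock: 12.35
ee_pos: [0.5305, -0.1249, 0.0617]
orientation: [0.001, -0.091, 0.996, 0.0]
ft_force: [-0.4, 3.3, 5.4]
width: 0.509
grip_force: 64.1
```

Run:
```python
from h import *
for i in range(2): grab_frame("top"); s=sensors.get_state(); print(s["ee_pos"].round(4),s["width"],s["ft_force"].round(1))
```

```text
[ 0.5305 -0.1249  0.0617] 0.5101609816393623 [-0.4  3.   6. ]
[ 0.5305 -0.125   0.0617] 0.5113125952542285 [-0.6  4.1  5.9]
```

Run:
```python
from h import *
import pickle
f=pickle.load(open("dry.pkl","rb")); g=cv2.cvtColor(f["img"],cv2.COLOR_RGB2GRAY).astype(np.float32)
v=np.array([-.9754,-.2203,0]);x=np.array([-.2203,.9754,0]);o=np.array([.5553,.2852,.106])
b=np.arange(-95,96,1.)
for a in (-.068,-.05,-.03,-.01):
    uv=proj(f,[o+a*x+k*.001*v for k in b]).astype(np.float32)
    p=cv2.GaussianBlur(cv2.remap(g,uv[:,0:1],uv[:,1:2],1),(1,5),0)[:,0]; d=np.gradient(p)
    print(a,[(int(b[i]),int(d[i]),int(p[i])) for i in range(2,189) if abs(d[i])>4 and abs(d[i])==abs(d[i-2:i+3]).max()])
a=np.arange(-95,-40,1.)
for k in (-.062,-.05,.05,.062):
    uv=proj(f,[o+t*.001*x+k*v for t in a]).astype(np.float32)
    p=cv2.GaussianBlur(cv2.remap(g,uv[:,0:1],uv[:,1:2],1),(1,5),0)[:,0]; d=np.gradient(p)
    print(k,[(int(a[i]),int(d[i]),int(p[i])) for i in range(2,53) if abs(d[i])>4 and abs(d[i])==abs(d[i-2:i+3]).max()])
```

```text
-0.068 [(-80, 6, 143), (-37, -24, 99), (-5, 14, 73), (0, 28, 142), (39, -17, 167), (84, -28, 104)]
-0.05 [(-81, 5, 140), (-75, -16, 127), (-45, 21, 134), (-37, -23, 99), (-5, 18, 88), (1, 22, 163), (39, -19, 161), (47, -17, 134), (65, 5, 99), (69, -6, 106), (75, 18, 120), (84, -28, 99), (89, 6, 63)]
-0.03 [(-80, 6, 142), (-75, -17, 125), (-46, 17, 117), (-37, -25, 91), (-5, 18, 91), (0, 26, 157), (15, -5, 187), (39, -13, 153), (42, 6, 152), (47, -16, 125), (76, 18, 134), (84, -28, 92), (89, 6, 63)]
-0.01 [(-81, 8, 133), (-75, -14, 118), (-46, 18, 123), (-37, -23, 84), (-6, 19, 74), (0, -5, 104), (40, 17, 127), (47, -17, 129), (76, 15, 139), (83, -25, 118), (89, 7, 63)]
-0.062 [(-75, -8, 123), (-72, 13, 128), (-53, -18, 125)]
-0.05 [(-75, -8, 134), (-72, 11, 129), (-52, -17, 113)]
0.05 [(-75, -16, 88), (-72, 23, 100), (-52, -18, 124)]
0.062 [(-72, 21, 100), (-52, -20, 130)]
```

Emit:
{"method": "apply_moves", "body": {
  "plan": [
    {"dx": 0, "dy": 0, "dz": -0.2, "ax": 0, "ay": 0, "az": 0, "claw": -1},
    {"dx": 0, "dy": 0, "dz": -0.35, "ax": 0, "ay": 0, "az": 0, "claw": -1},
    {"dx": 0, "dy": 0, "dz": -0.4, "ax": 0, "ay": 0, "az": 0, "claw": -1},
    {"dx": 0, "dy": 0, "dz": -0.4, "ax": 0, "ay": 0, "az": 0, "claw": -1},
    {"dx": 0, "dy": 0, "dz": -0.25, "ax": 0, "ay": 0, "az": 0, "claw": -1}
  ]
}}

```text
clock: 13.08
ee_pos: [0.5301, -0.1258, 0.1908]
orientation: [0.001, -0.091, 0.996, -0.001]
ft_force: [0.3, 0.2, -3.8]
width: 0.513
grip_force: 63.8
```

Run:
```python
from h import *
for i in range(2): grab_frame("top"); s=sensors.get_state(); print(s["ee_pos"].round(4))
rows((.5597,.2611,.19),102.7,12)
```

```text
[ 0.5311 -0.1262  0.1931]
[ 0.5311 -0.1261  0.1915]
from [ 0.5311 -0.1261  0.1915] 100.4 turn 2.3 az/row -0.0021
[-0.102, 0.391, 0.002]
[-0.103, 0.391, 0.002]
[-0.105, 0.391, 0.002]
[-0.106, 0.39, 0.002]
[-0.107, 0.39, 0.002]
[-0.109, 0.39, 0.002]
[-0.11, 0.389, 0.002]
[-0.111, 0.389, 0.002]
[-0.113, 0.389, 0.002]
[-0.114, 0.388, 0.002]
[-0.115, 0.388, 0.002]
[-0.116, 0.387, 0.002]
```

Emit:
{"method": "apply_moves", "body": {
  "plan": [
    {"dx": -0.1, "dy": 0.39, "dz": 0, "ax": 0, "ay": 0, "az": -0.002, "claw": -1},
    {"dx": -0.1, "dy": 0.39, "dz": 0, "ax": 0, "ay": 0, "az": -0.002, "claw": -1},
    {"dx": -0.105, "dy": 0.39, "dz": 0, "ax": 0, "ay": 0, "az": -0.002, "claw": -1},
    {"dx": -0.105, "dy": 0.39, "dz": 0, "ax": 0, "ay": 0, "az": -0.002, "claw": -1},
    {"dx": -0.11, "dy": 0.39, "dz": 0, "ax": 0, "ay": 0, "az": -0.002, "claw": -1}
  ]
}}

```text
clock: 13.8
ee_pos: [0.5407, 0.0366, 0.1874]
orientation: [-0.001, -0.098, 0.995, 0.0]
ft_force: [1.0, -0.3, -4.5]
width: 0.515
grip_force: 63.6
```

Emit:
{"method": "apply_moves", "body": {
  "plan": [
    {"dx": -0.11, "dy": 0.39, "dz": 0, "ax": 0, "ay": 0, "az": -0.002, "claw": -1},
    {"dx": -0.11, "dy": 0.39, "dz": 0, "ax": 0, "ay": 0, "az": -0.002, "claw": -1},
    {"dx": -0.11, "dy": 0.39, "dz": 0, "ax": 0, "ay": 0, "az": -0.002, "claw": -1},
    {"dx": -0.11, "dy": 0.39, "dz": 0, "ax": 0, "ay": 0, "az": -0.002, "claw": -1},
    {"dx": -0.115, "dy": 0.39, "dz": 0, "ax": 0, "ay": 0, "az": -0.002, "claw": -1}
  ]
}}

```text
clock: 14.42
ee_pos: [0.5527, 0.1982, 0.1872]
orientation: [-0.001, -0.106, 0.994, -0.0]
ft_force: [-0.1, -0.5, -4.6]
width: 0.509
grip_force: 63.6
```

Emit:
{"method": "apply_moves", "body": {
  "plan": [
    {"dx": -0.115, "dy": 0.39, "dz": 0, "ax": 0, "ay": 0, "az": -0.002, "claw": -1},
    {"dx": -0.115, "dy": 0.39, "dz": 0, "ax": 0, "ay": 0, "az": -0.002, "claw": -1},
    {"dx": 0, "dy": 0, "dz": 0, "ax": 0, "ay": 0, "az": 0, "claw": -1},
    {"dx": 0, "dy": 0, "dz": 0, "ax": 0, "ay": 0, "az": 0, "claw": -1},
    {"dx": 0, "dy": 0, "dz": 0, "ax": 0, "ay": 0, "az": 0, "claw": -1}
  ]
}}

```text
clock: 15.05
ee_pos: [0.5579, 0.2613, 0.1881]
orientation: [-0.0, -0.109, 0.994, -0.0]
ft_force: [0.1, 1.3, -4.2]
width: 0.506
grip_force: 63.7
```

Run:
```python
from h import *
for i in range(2): grab_frame("top"); s=sensors.get_state(); print(s["ee_pos"].round(4),s["width"])
rows((.5597,.2611,.0617),102.7,1)
save(grab("wrist"),"over.png",None,1.25)
```

```text
[0.5581 0.2613 0.1883] 0.5133568742890859
[0.5581 0.2614 0.1885] 0.5091042281182782
from [0.5581 0.2614 0.1885] 102.5 turn 0.2 az/row -0.0023
[-0.018, -0.008, 1.585]
```

View pics/over.png

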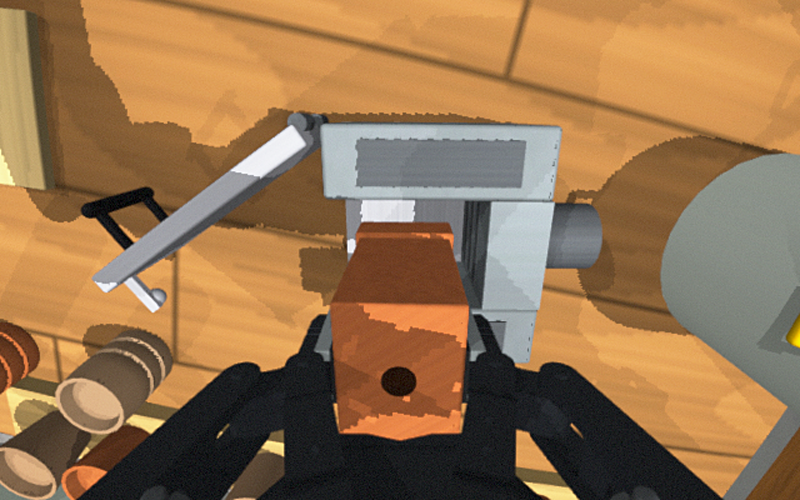

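The planter hangs level over the chamber. The near wall's inner edge is at about row 199 in the picture and the rim's edge at about row 222, and the door is well clear at left. I'll check the side gap numerically.

Run:
```python
from h import *
f=grab("wrist")
v=np.array([-.9754,-.2203,0]);x=np.array([-.2203,.9754,0]);s=np.array([.5597,.2611,0])
bot=.0120+(.1883-.0617)
L=lambda uv,z:[(round(float((p-s)@x)*1e3,1),round(float((p-s)@v)*1e3,1)) for p in plane(f,np.array(uv)/1.25,z)]
print("wall in x,y mm",L([(340,198),(400,199),(480,201)],.106),"outer",L([(322,125),(560,126)],.106))
print("front jamb",L([(322,125),(323,197)],.106))
print("rim top edge",L([(358,234),(453,235)],bot+.022),"rim bottom edge",L([(358,223),(453,223)],bot))
print("top corners",L([(331,303),(466,303)],bot+.09),"hole",L([(398,381)],bot+.09))
```

```text
wall in x,y mm [(-37.4, 38.8), (-0.2, 38.0), (49.5, 36.7)] outer [(-45.7, 82.2), (94.0, 81.7)]
front jamb [(-45.7, 82.2), (-47.9, 39.5)]
rim top edge [(-20.6, 32.5), (25.4, 31.9)] rim bottom edge [(-23.0, 31.9), (28.4, 31.7)]
top corners [(-21.8, 31.4), (20.1, 31.3)] hole [(-1.1, 1.8)]
```

Emit:
{"method": "apply_moves", "body": {
  "plan": [
    {"dx": -0.02, "dy": 0, "dz": 0.2, "ax": 0, "ay": 0, "az": -0.002, "claw": -1},
    {"dx": 0, "dy": 0, "dz": 0.3, "ax": 0, "ay": 0, "az": 0, "claw": -1},
    {"dx": 0, "dy": 0, "dz": 0.3, "ax": 0, "ay": 0, "az": 0, "claw": -1},
    {"dx": 0, "dy": 0, "dz": 0.3, "ax": 0, "ay": 0, "az": 0, "claw": -1},
    {"dx": 0, "dy": 0, "dz": 0.2, "ax": 0, "ay": 0, "az": 0, "claw": -1}
  ]
}}

```text
clock: 15.88
ee_pos: [0.5587, 0.2622, 0.0822]
orientation: [-0.001, -0.111, 0.994, -0.0]
ft_force: [-0.3, -0.1, -3.7]
width: 0.515
grip_force: 63.6
```

Emit:
{"method": "apply_moves", "body": {
  "plan": [
    {"dx": 0, "dy": 0, "dz": 0.15, "ax": 0, "ay": 0, "az": 0, "claw": -1},
    {"dx": 0, "dy": 0, "dz": 0.08, "ax": 0, "ay": 0, "az": 0, "claw": -1},
    {"dx": 0, "dy": 0, "dz": 0.02, "ax": 0, "ay": 0, "az": 0, "claw": -1},
    {"dx": 0, "dy": 0, "dz": 0, "ax": 0, "ay": 0, "az": 0, "claw": -1}
  ]
}}

```text
clock: 16.38
ee_pos: [0.5601, 0.2628, 0.0651]
orientation: [0.001, -0.111, 0.994, 0.0]
ft_force: [-0.3, 0.5, -4.0]
width: 0.514
grip_force: 63.6
```

Run:
```python
from h import *
for i in range(2): grab_frame("top"); s=sensors.get_state(); print(s["ee_pos"].round(4),s["ft_force"].round(1))
```

```text
[0.5602 0.2629 0.0652] [-0.2  0.5 -3.7]
[0.5602 0.2629 0.0653] [ 0.9 -0.7 -3.8]
```

Emit:
{"method": "apply_moves", "body": {
  "plan": [
    {"dx": 0, "dy": 0, "dz": 0.015, "ax": 0, "ay": 0, "az": 0, "claw": -1},
    {"dx": 0, "dy": 0, "dz": 0.015, "ax": 0, "ay": 0, "az": 0, "claw": -1},
    {"dx": 0, "dy": 0, "dz": 0, "ax": 0, "ay": 0, "az": 0, "claw": -1}
  ]
}}

```text
clock: 16.85
ee_pos: [0.5596, 0.2627, 0.062]
orientation: [-0.0, -0.111, 0.994, 0.0]
ft_force: [-0.6, 0.0, -4.2]
width: 0.507
grip_force: 63.6
```

Emit:
{"method": "apply_moves", "body": {
  "plan": [
    {"dx": 0, "dy": 0, "dz": 0.01, "ax": 0, "ay": 0, "az": 0, "claw": -1},
    {"dx": 0, "dy": 0, "dz": 0.005, "ax": 0, "ay": 0, "az": 0, "claw": -1},
    {"dx": 0, "dy": 0, "dz": 0, "ax": 0, "ay": 0, "az": 0, "claw": -1}
  ]
}}

```text
clock: 17.23
ee_pos: [0.5598, 0.2628, 0.0617]
orientation: [0.0, -0.111, 0.994, 0.0]
ft_force: [-2.6, 0.1, 4.9]
width: 0.51
grip_force: 63.4
```

The planter is on the floor, since the force reading turned positive. I'll open part way and rise.

Emit:
{"method": "apply_moves", "body": {
  "plan": [
    {"dx": 0, "dy": 0, "dz": 0, "ax": 0, "ay": 0, "az": 0, "claw": 0.35},
    {"dx": 0, "dy": 0, "dz": 0, "ax": 0, "ay": 0, "az": 0, "claw": 0.35},
    {"dx": 0, "dy": 0, "dz": 0, "ax": 0, "ay": 0, "az": 0, "claw": 0.35},
    {"dx": 0, "dy": 0, "dz": -0.1, "ax": 0, "ay": 0, "az": 0, "claw": 0.35},
    {"dx": 0, "dy": 0, "dz": -0.3, "ax": 0, "ay": 0, "az": 0, "claw": 0.35}
  ]
}}

```text
clock: 17.85
ee_pos: [0.5587, 0.2623, 0.0922]
orientation: [-0.001, -0.111, 0.994, -0.0]
ft_force: [0.4, 0.6, -0.3]
width: 0.676
grip_force: 0.0
```

Emit:
{"method": "apply_moves", "body": {
  "plan": [
    {"dx": 0, "dy": 0, "dz": -0.5, "ax": 0, "ay": 0, "az": 0, "claw": 0.35},
    {"dx": 0, "dy": 0, "dz": -0.6, "ax": 0, "ay": 0, "az": 0, "claw": 0.35},
    {"dx": 0, "dy": 0, "dz": -0.3, "ax": 0, "ay": 0, "az": 0, "claw": 0.35},
    {"dx": 0, "dy": 0, "dz": 0, "ax": 0, "ay": 0, "az": 0, "claw": 0.35}
  ]
}}

```text
clock: 18.35
ee_pos: [0.5612, 0.2632, 0.2081]
orientation: [0.003, -0.111, 0.994, 0.001]
ft_force: [-0.4, 0.5, -0.3]
width: 0.674
grip_force: 0.0
```

Run:
```python
from h import *
f=grab("wrist"); t=grab("scene"); s=sensors.get_state(); print(s["ee_pos"].round(4),s["joint_pos"].round(2))
a=cv2.resize(f["img"][:,100:540,::-1],(480,436)); b=cv2.resize(t["img"][130:230,330:400+80,::-1],(320,213),interpolation=2)
c=np.zeros((436,800,3),np.uint8); c[:,:480]=a; c[:213,480:]=b; cv2.imwrite("pics/placed.png",c)
```

```text
[0.5595 0.2626 0.2046] [0.31 0.41 0.11 1.28 0.   0.09]
```

View pics/placed.png

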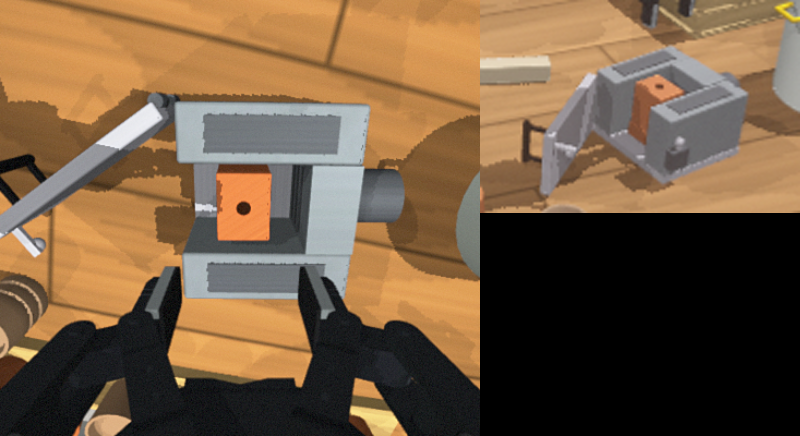

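The planter stands square in the chamber, with its foot and hole at (243,208). The door is still ajar at left, about 57° open. Next I'll close the gripper and bring it to the door's outer face, 100 mm from the hinge, inboard of the handle.

Run:
```python
from h import *
rows((.541,.09,.2),136.1,5)
```

```text
from [0.5595 0.2626 0.2046] 102.75 turn 33.35 az/row -0.0741
[0.14, -0.411, 0.012]
[0.187, -0.392, 0.012]
[0.231, -0.367, 0.012]
[0.272, -0.338, 0.012]
[0.31, -0.304, 0.012]
```

Emit:
{"method": "apply_moves", "body": {
  "plan": [
    {"dx": 0.14, "dy": -0.41, "dz": 0, "ax": 0, "ay": 0, "az": -0.074, "claw": -1},
    {"dx": 0.19, "dy": -0.39, "dz": 0, "ax": 0, "ay": 0, "az": -0.074, "claw": -1},
    {"dx": 0.23, "dy": -0.37, "dz": 0, "ax": 0, "ay": 0, "az": -0.074, "claw": -1},
    {"dx": 0.27, "dy": -0.34, "dz": 0, "ax": 0, "ay": 0, "az": -0.074, "claw": -1},
    {"dx": 0.31, "dy": -0.3, "dz": 0, "ax": 0, "ay": 0, "az": -0.074, "claw": -1}
  ]
}}

```text
clock: 19.08
ee_pos: [0.5399, 0.0891, 0.203]
orientation: [-0.001, -0.393, 0.92, 0.001]
ft_force: [0.2, 1.0, 0.2]
width: 0.0
grip_force: 0.0
```

Emit:
{"method": "apply_moves", "body": {
  "plan": [
    {"dx": 0, "dy": 0, "dz": 0, "ax": 0, "ay": 0, "az": 0, "claw": -1},
    {"dx": 0, "dy": 0, "dz": 0, "ax": 0, "ay": 0, "az": 0, "claw": -1},
    {"dx": 0, "dy": 0, "dz": 0, "ax": 0, "ay": 0, "az": 0, "claw": -1}
  ]
}}

```text
clock: 19.45
ee_pos: [0.5409, 0.0911, 0.2043]
orientation: [-0.0, -0.391, 0.92, 0.0]
ft_force: [0.4, 0.4, 0.1]
width: 0.0
grip_force: 0.0
```

Run:
```python
from h import *
for i in range(2): grab_frame("top")
s=sensors.get_state(); print(s["width"],s["joint_pos"].round(2))
rows((.5411,.0899,.055),136.1,5)
```

```text
-0.003109746084672097 [ 0.02  0.27 -0.08  1.22  0.   -0.78]
from [0.5411 0.0911 0.2046] 136.11 turn -0.01 az/row 0.0
[0.002, -0.002, 0.374]
[0.002, -0.002, 0.374]
[0.002, -0.002, 0.374]
[0.002, -0.002, 0.374]
[0.002, -0.002, 0.374]
```

Emit:
{"method": "apply_moves", "body": {
  "plan": [
    {"dx": 0.01, "dy": -0.01, "dz": 0.37, "ax": 0, "ay": 0, "az": 0, "claw": -1},
    {"dx": 0, "dy": 0, "dz": 0.37, "ax": 0, "ay": 0, "az": 0, "claw": -1},
    {"dx": 0, "dy": 0, "dz": 0.37, "ax": 0, "ay": 0, "az": 0, "claw": -1},
    {"dx": 0, "dy": 0, "dz": 0.37, "ax": 0, "ay": 0, "az": 0, "claw": -1},
    {"dx": 0, "dy": 0, "dz": 0.37, "ax": 0, "ay": 0, "az": 0, "claw": -1}
  ]
}}

```text
clock: 20.18
ee_pos: [0.5412, 0.0898, 0.056]
orientation: [0.0, -0.392, 0.92, -0.0]
ft_force: [0.2, 0.1, 0.1]
width: 0.001
grip_force: 0.0
```

Emit:
{"method": "apply_moves", "body": {
  "plan": [
    {"dx": -0.1, "dy": 0, "dz": 0, "ax": 0, "ay": 0, "az": 0, "claw": -1},
    {"dx": -0.1, "dy": 0, "dz": 0, "ax": 0, "ay": 0, "az": 0, "claw": -1},
    {"dx": -0.05, "dy": 0, "dz": 0, "ax": 0, "ay": 0, "az": 0, "claw": -1}
  ]
}}

```text
clock: 20.55
ee_pos: [0.5567, 0.1042, 0.0584]
orientation: [0.001, -0.391, 0.92, -0.001]
ft_force: [-0.6, -0.5, -0.3]
width: 0.001
grip_force: 0.0
```

Emit:
{"method": "apply_moves", "body": {
  "plan": [
    {"dx": -0.11, "dy": -0.007, "dz": 0, "ax": 0, "ay": 0, "az": -0.056, "claw": -1},
    {"dx": -0.11, "dy": -0.007, "dz": 0, "ax": 0, "ay": 0, "az": -0.056, "claw": -1},
    {"dx": -0.11, "dy": -0.007, "dz": 0, "ax": 0, "ay": 0, "az": -0.056, "claw": -1},
    {"dx": -0.11, "dy": -0.007, "dz": 0, "ax": 0, "ay": 0, "az": -0.056, "claw": -1}
  ]
}}

```text
clock: 21.05
ee_pos: [0.5788, 0.1307, 0.0582]
orientation: [0.001, -0.547, 0.837, -0.001]
ft_force: [0.6, -1.3, -0.2]
width: 0.003
grip_force: 0.0
```

Emit:
{"method": "apply_moves", "body": {
  "plan": [
    {"dx": -0.11, "dy": -0.007, "dz": 0, "ax": 0, "ay": 0, "az": -0.056, "claw": -1},
    {"dx": -0.11, "dy": -0.007, "dz": 0, "ax": 0, "ay": 0, "az": -0.056, "claw": -1},
    {"dx": -0.11, "dy": -0.007, "dz": 0, "ax": 0, "ay": 0, "az": -0.056, "claw": -1},
    {"dx": -0.11, "dy": -0.007, "dz": 0, "ax": 0, "ay": 0, "az": -0.056, "claw": -1},
    {"dx": 0, "dy": 0, "dz": 0, "ax": 0, "ay": 0, "az": 0, "claw": -1}
  ]
}}

```text
clock: 21.68
ee_pos: [0.5905, 0.1642, 0.058]
orientation: [0.001, -0.684, 0.729, -0.001]
ft_force: [0.1, 0.2, 0.2]
width: -0.002
grip_force: 0.0
```

Run:
```python
from h import *
f=grab("top"); s=sensors.get_state(); print(s["ft_force"].round(1)); rows((.6,.1,.055),192.7,1)
x=np.array([-.2203,.9754,0]); v=np.array([-.9754,-.2203,0]); H=np.array([.4905,.1815,0])
d=s["ee_pos"]-H; print("r",-d@v,"out",-d@x)
save(f,"door.png",(150,170,310,280),5)
```

```text
[-0.5 -0.2  0.7]
from [0.5902 0.1638 0.0578] 176.31 turn 16.39 az/row -0.1821
[0.788, -0.173, 0.035]
r 0.0933559183951339 out 0.03922607255591739
```

View pics/door.png

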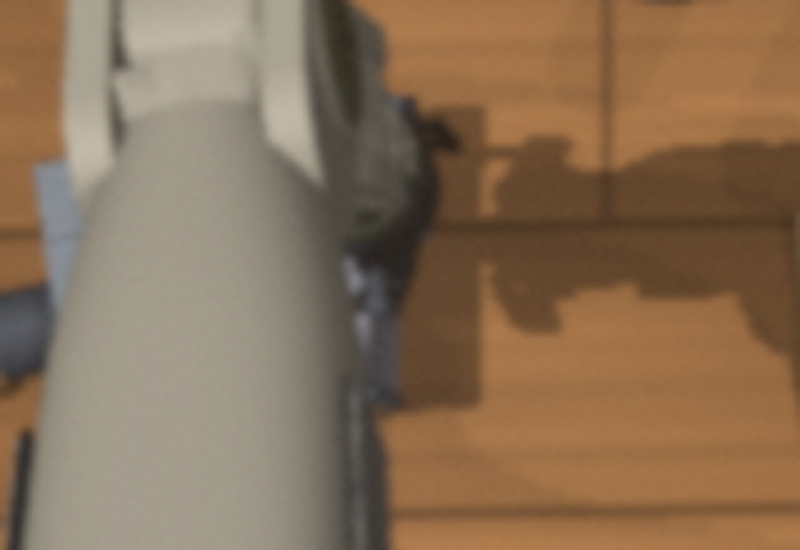

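The top view is mostly hidden by the arm. The door has followed the fingers, with its handle now near (440,130) in the crop, about 16° from shut. I'll carry on slowly against the catch.

Emit:
{"method": "apply_moves", "body": {
  "plan": [
    {"dx": -0.066, "dy": -0.005, "dz": 0, "ax": 0, "ay": 0, "az": -0.033, "claw": -1},
    {"dx": -0.066, "dy": -0.005, "dz": 0, "ax": 0, "ay": 0, "az": -0.033, "claw": -1},
    {"dx": -0.066, "dy": -0.005, "dz": 0, "ax": 0, "ay": 0, "az": -0.033, "claw": -1},
    {"dx": 0, "dy": 0, "dz": 0, "ax": 0, "ay": 0, "az": 0, "claw": -1}
  ]
}}

```text
clock: 22.22
ee_pos: [0.5912, 0.1792, 0.0574]
orientation: [-0.0, 0.738, -0.674, 0.0]
ft_force: [-0.3, 0.3, -0.4]
width: -0.003
grip_force: 0.0
```

Emit:
{"method": "apply_moves", "body": {
  "plan": [
    {"dx": -0.033, "dy": -0.002, "dz": 0, "ax": 0, "ay": 0, "az": -0.0167, "claw": -1},
    {"dx": -0.033, "dy": -0.002, "dz": 0, "ax": 0, "ay": 0, "az": -0.0167, "claw": -1},
    {"dx": -0.022, "dy": -0.002, "dz": 0, "ax": 0, "ay": 0, "az": -0.011, "claw": -1},
    {"dx": 0, "dy": 0, "dz": 0, "ax": 0, "ay": 0, "az": 0, "claw": -1}
  ]
}}

```text
clock: 22.72
ee_pos: [0.5914, 0.1831, 0.0573]
orientation: [0.001, 0.761, -0.649, 0.002]
ft_force: [1.6, -10.0, 1.5]
width: -0.0
grip_force: 0.0
```

Run:
```python
from h import *
for i in range(2): f=grab("top"); s=sensors.get_state(); print(s["ft_force"].round(1)); 
rows((.6,.1,.055),192.7,1)
x=np.array([-.2203,.9754,0]); v=np.array([-.9754,-.2203,0]); H=np.array([.4905,.1815,0])
d=s["ee_pos"]-H; print("r",-d@v,"out",-d@x)
```

```text
[ 0.7 -9.6  1.5]
[  0.9 -10.1   1.3]
from [0.5914 0.1832 0.0573] -170.9 turn 3.6 az/row -0.04
[1.044, 0.058, 0.029]
r 0.09875856941793329 out 0.020539796525491438
```

Emit:
{"method": "apply_moves", "body": {
  "plan": [
    {"dx": -0.02, "dy": 0, "dz": 0, "ax": 0, "ay": 0, "az": -0.01, "claw": -1},
    {"dx": -0.02, "dy": 0, "dz": 0, "ax": 0, "ay": 0, "az": -0.01, "claw": -1},
    {"dx": -0.02, "dy": 0, "dz": 0, "ax": 0, "ay": 0, "az": -0.01, "claw": -1},
    {"dx": 0, "dy": 0, "dz": 0, "ax": 0, "ay": 0, "az": 0, "claw": -1}
  ]
}}

```text
clock: 23.32
ee_pos: [0.5908, 0.189, 0.0573]
orientation: [0.001, 0.776, -0.63, 0.002]
ft_force: [2.6, -7.7, 0.3]
width: 0.002
grip_force: 0.0
```

Emit:
{"method": "apply_moves", "body": {
  "plan": [
    {"dx": -0.02, "dy": 0, "dz": 0, "ax": 0, "ay": 0, "az": -0.01, "claw": -1},
    {"dx": -0.02, "dy": 0, "dz": 0, "ax": 0, "ay": 0, "az": 0, "claw": -1},
    {"dx": 0, "dy": 0, "dz": 0, "ax": 0, "ay": 0, "az": 0, "claw": -1}
  ]
}}

```text
clock: 23.7
ee_pos: [0.591, 0.189, 0.0573]
orientation: [0.002, 0.78, -0.625, 0.004]
ft_force: [4.5, -17.1, 0.8]
width: -0.001
grip_force: 0.0
```

Force rose to 17 N with no movement, so this is a hard stop, and the outward distance fits the shut door. I'll back off and measure the door.

Emit:
{"method": "apply_moves", "body": {
  "plan": [
    {"dx": 0.3, "dy": 0, "dz": 0, "ax": 0, "ay": 0, "az": 0, "claw": -1},
    {"dx": 0.5, "dy": 0, "dz": 0, "ax": 0, "ay": 0, "az": 0, "claw": -1},
    {"dx": 0.3, "dy": 0, "dz": -0.6, "ax": 0, "ay": 0, "az": 0, "claw": -1},
    {"dx": 0, "dy": 0, "dz": -0.7, "ax": 0, "ay": 0, "az": 0, "claw": -1},
    {"dx": 0, "dy": 0, "dz": -0.7, "ax": 0, "ay": 0, "az": 0, "claw": -1}
  ]
}}

```text
clock: 24.32
ee_pos: [0.6083, 0.1079, 0.2184]
orientation: [-0.0, 0.782, -0.624, -0.0]
ft_force: [0.7, 0.0, 0.2]
width: 0.0
grip_force: 0.0
```

Emit:
{"method": "apply_moves", "body": {
  "plan": [
    {"dx": 0.7, "dy": 0, "dz": 0, "ax": 0, "ay": 0, "az": 0, "claw": -1},
    {"dx": 0.7, "dy": 0, "dz": 0, "ax": 0, "ay": 0, "az": 0, "claw": -1},
    {"dx": 0.7, "dy": 0, "dz": 0, "ax": 0, "ay": 0, "az": 0, "claw": -1},
    {"dx": 0.7, "dy": 0, "dz": 0, "ax": 0, "ay": 0, "az": 0, "claw": -1},
    {"dx": 0.5, "dy": 0, "dz": 0, "ax": 0, "ay": 0, "az": 0, "claw": -1}
  ]
}}

```text
clock: 24.95
ee_pos: [0.6676, -0.1514, 0.2167]
orientation: [-0.0, 0.781, -0.624, -0.0]
ft_force: [-0.3, 0.8, 0.0]
width: 0.001
grip_force: 0.0
```

Run:
```python
from h import *
v=np.array([-.9754,-.2203,0]);x=np.array([-.2203,.9754,0]);o=np.array([.5553,.2852,.106])
a=np.arange(-125,-30,1.)
print(sensors.get_state()["ee_pos"])
for n in("top","scene"):
  f=grab(n); g=cv2.cvtColor(f["img"],cv2.COLOR_RGB2GRAY).astype(np.float32); print(n)
  for k in (.06,.03,0,-.03,-.055,-.075,-.09):
    uv=proj(f,[o+t*.001*x+k*v for t in a]).astype(np.float32)
    p=cv2.remap(g,uv[:,0:1],uv[:,1:2],1)[:,0]
    print(k,p[::5].astype(int).tolist())
```

```text
[ 0.66760828 -0.15137302  0.21673163]
top
0.06 [77, 78, 76, 77, 76, 73, 74, 105, 167, 190, 160, 127, 136, 139, 133, 105, 92, 91, 93]
0.03 [77, 77, 76, 76, 76, 73, 74, 107, 168, 187, 159, 101, 81, 59, 48, 48, 70, 100, 111]
0 [60, 61, 62, 62, 67, 72, 75, 109, 171, 188, 160, 102, 82, 59, 49, 50, 78, 121, 129]
-0.03 [77, 77, 77, 75, 74, 73, 75, 115, 174, 190, 149, 70, 49, 50, 52, 52, 56, 59, 60]
-0.055 [41, 49, 53, 53, 53, 58, 72, 122, 180, 193, 161, 132, 138, 138, 133, 108, 90, 91, 91]
-0.075 [119, 120, 120, 117, 105, 84, 74, 122, 178, 188, 155, 126, 134, 135, 135, 125, 117, 115, 116]
-0.09 [115, 116, 115, 117, 117, 116, 111, 129, 175, 186, 165, 138, 136, 133, 134, 131, 119, 114, 114]
scene
0.06 [161, 160, 99, 86, 106, 133, 138, 164, 210, 211, 198, 171, 175, 176, 174, 144, 121, 127, 127]
0.03 [134, 135, 135, 135, 136, 134, 134, 166, 213, 210, 177, 119, 111, 113, 109, 111, 111, 110, 115]
0 [134, 135, 135, 135, 135, 134, 137, 169, 211, 211, 156, 105, 101, 102, 102, 113, 156, 165, 167]
-0.03 [135, 137, 136, 136, 137, 137, 139, 174, 215, 213, 179, 108, 103, 103, 103, 120, 159, 153, 162]
-0.055 [135, 138, 138, 138, 138, 137, 143, 181, 216, 214, 187, 173, 176, 176, 164, 131, 124, 125, 124]
-0.075 [112, 120, 115, 126, 115, 127, 142, 186, 216, 213, 179, 173, 176, 175, 173, 145, 154, 134, 155]
-0.09 [107, 111, 123, 107, 126, 138, 139, 180, 213, 210, 156, 114, 109, 113, 111, 114, 111, 111, 111]
```

The door's bright top edge runs parallel to the front along its whole length, within about 1 mm, so it's home on the catch. I'll check the planter, then hand in.

Run:
```python
from h import *
from bench import order
f=grab("top"); P=np.array([.5597,.2611,.102]);v=np.array([-.9754,-.2203,0]);x=np.array([-.2203,.9754,0])
uv=proj(f,[P+a*x+b*v for a in(-.013,.013) for b in(-.02,.02)]).round().astype(int); c=[f["img"][j,i].tolist() for i,j in uv]; print(c)
if all(k[0]>1.5*k[2] for k in c): print(order.close_job())
```

```text
[[187, 105, 66], [182, 105, 66], [194, 110, 71], [193, 108, 68]]
the job is handed in; nothing more can be done
None
```

The planter is standing foot up on the dryer floor, broad side to the doorway, set down gently; the door measures shut on its catch, the pots and cup tower were not touched, and the job is handed in at about 25 s of the 67 s allowed.

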